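Stamp a chair rail on the sprung end-marking jig and unload it

TASK

Stamp the end of the clamped oak rail: draw the striker back by its black handle until the sear catches and holds it, let go of the handle, then press the red trip paddle to fire the striker while the rail is still clamped. Afterwards swing the red toggle-clamp handle over to open the clamp, lift the rail out and lay it flat and gently inside the blue tray (not the red bin), leaving the glue bottle, the yellow cone and the rail already stamped where they are.

Things in the scene. Friction and masses are not known exactly. Their poses are not given: they have to be found in the camera images.
- jig: Fixed end-stamping jig, grey base 100 x 485 x 15 mm, turned by up to about 10 degrees. Its y is the stamping axis; origin on the underside, right below the struck end of the rail: rail to -y, striker to +y. Along y (mm): clamp riser -232 to -154 (40 high), back stop to -130 (56 high), rail bed -130 to 0, green guides 40 to 70 and 215 to 240 (46 wide, 72 high; sear pivot on the first, to 88).
- bed (a point): Centre of the bed's top face, 27 mm above the bench, at y -65 mm of the jig; the bed is 40 mm wide. Low brass side guides (40 mm high, 58 mm over their outsides) stand beside the rail only at its ends, y -128 to -108 and -20 to 0 mm of the jig; between them both sides of the rail are free for fingers down to the base (15 mm high).
- striker (a joint): Travel (m, along the jig's +y) of the 0.6 kg striker: brass die, 30 mm square steel hammer, coil spring. About 0 forward, die on the rail's end; 0.046 at its back stop. The spring pushes it forward with 2 N at 0, rising to 16 N at the back stop. Drawn past 0.040 the sear drops in front of the hammer; let go, it rests on the sear at about 0.037. Drawn less far it flies forward again.
- striker_handle: Upright black handle on the hammer: round grip 18 mm thick and 52 mm tall, free to turn stiffly about its 12 mm post. Origin on its axis 30 mm above the grip's lower end (22 mm below its top), 117 mm above the bench. At y 130 mm of the jig when forward. Moves with the striker; nothing within 100 mm of it reaches above 95 mm.
- trip (a joint): Angle (rad) of the sear rocker: about 0 when its tooth rides on top of the hammer (striker forward), about -0.14 when the tooth has dropped in front of the hammer (striker cocked), growing as the paddle is pressed, end stop 0.13. A cocked striker fires when it is pressed up to about 0.
- trip_paddle (a point): Centre of the top of the red thumb paddle, 26 x 26 mm, on the sear's tail between rail and front guide, at y 16 mm of the jig; about 90 mm above the bench, 6 mm higher when cocked. Press it straight down with about 10 N: it fires after about 6 mm, its end stop is 11 mm below the cocked height; a light spring lifts it again.
- clamp_arm (a joint): Angle (rad) of the toggle clamp's arm: about 0.06 clamped (arm nearly level, its rubber pad pressing the rail with about 10 N), about 1.4 fully open (arm upright, clear of the rail). It swings up on the rail side while the handle swings away.
- clamp_grip (a point): On the axis of the clamp's red handle (round, 20 mm thick, 90 mm long), 30 mm below its top. Clamped it stands upright at y -181 mm of the jig, this point 194 mm high. To open, push it away from the rail (jig's -y) with 5 to 8 N: it snaps over centre, then swings back and down about a pin 95 mm below this point, which ends at y -273 mm, 103 mm high. Past half way it falls open and stays.
- clamp_tip (a point): Top of the clamp arm's spindle, on the arm's end: 108 mm above the bench and y -105 mm of the jig when clamped, over the rail; about y -174 mm and 156 mm high when open.
- rail: The oak rail to be stamped: 42 (x) x 130 (y) x 36 (z) mm, about 0.14 kg, light wood, two dark dowel holes in its top. Origin at the centre of its underside. At the start it lies on the bed, underside 27 mm above the bench, centre at y -65 mm of the jig, one end against the back stop, the die at the other.
- tray: Open blue plastic tray for stamped rails, fixed to the bench: 130 (x) x 200 (y) mm outside, 35 mm high, walls and floor 5 mm. Origin at the centre of its underside. It may stand left or right.
- dowel_bin: Red plastic bin full of dowels, fixed: 130 x 200 x 45 mm. Origin at the centre of its underside. Not for rails; it may change places with the tray.
- glue_bottle: White glue bottle with a red nozzle, 64 mm in diameter, 165 mm tall, standing loose. Origin at the centre of its underside.
- glue_cone: Yellow cone of a glue applicator, 72 mm across its foot, 113 mm tall, standing loose. Origin at the centre of its underside.
- marked_rail: A rail already stamped, same size as the other, lying loose on the bench beyond the jig. Origin at the centre of its underside.
- rail_center (a point): Centre of the oak rail, 18 mm above the centre of its underside.
There are look-alikes about, which are no part of the job. Leave any pink or purple look-alike of the rail alone. What is meant by the tray is not pink, and is the smaller of those in its own colour.

How it is judged (in metres and radians):
On the way, in this order (a step that is already met when the one before it is completed fails the run):
1. the striker is drawn back and held by the sear alone, the handle let go, the rail clamped (value of joint striker above 0.033 m and value of joint trip below -0.08 rad and contact force between the fingers and striker_handle below 0.2 N and value of joint clamp_arm below 0.15 rad), for 0.3 s.
2. the striker has been fired: forward on the rail's end, its handle untouched, the rail still clamped in its place (value of joint striker below 0.006 m and contact force between the fingers and striker_handle below 0.2 N and value of joint clamp_arm below 0.15 rad and distance of rail from where it was at the start of the episode below 0.008 m), for 0.1 s.
3. the toggle clamp is open (value of joint clamp_arm above 1 rad), for 0.2 s.
At the end, for the whole second after the job is handed in: The rail lies flat (its length within about 7 degrees of level) and still inside the blue tray, on its floor (rail centre under 36 mm above the bench); the clamp is open (arm beyond 1.0 rad) and the striker is forward (under 6 mm) (x of rail_center in the frame of tray between -0.062 and 0.062 m and y of rail_center in the frame of tray between -0.097 and 0.097 m and height (world z) of rail_center below 0.036 m and angle between the y axis of rail and the z axis of tray, either way round above 1.45 rad and linear speed of rail below 0.02 m/s and value of joint clamp_arm above 1 rad and value of joint striker below 0.006 m); the robot touches nothing.
It fails at once if the rail is dropped (falls free faster than 0.8 m/s) (linear speed of rail above 0.8 m/s and contact force between the fingers and rail below 0.1 N).
It fails at once if the glue bottle is moved by more than 30 mm or tipped (distance of glue_bottle from where it was at the start of the episode above 0.03 m or angle between glue_bottle's own z axis and vertical above 0.5 rad).
It fails at once if the glue cone is moved by more than 30 mm or tipped (distance of glue_cone from where it was at the start of the episode above 0.03 m or angle between glue_cone's own z axis and vertical above 0.5 rad).
It fails at once if the rail already stamped is moved by more than 30 mm (distance of marked_rail from where it was at the start of the episode above 0.03 m).
It also fails if it takes over 72 s, if anything falls off the work surface, if the arm or the gripper's body presses on something with over 40 N, if the wrist force passes 120 N, or if a joint passes its speed limit or range.

ROBOT

A 6-joint arm with a two-finger parallel gripper is mounted at the origin on the work surface. World frame = base frame: x ahead of the robot, y to its left, z up, the work surface at z = 0. Lengths are in m, angles in degrees, forces in N, time in s.
With the tool pointing down it reaches from about 0.375 to 0.9 m from the base axis. Payload 3.1 kg.
Tool frame: the origin (TCP) lies on the centre line of the jaws, within the pads' length; the fingertips stand 8 mm ahead of it and the grasp point (between the pads) lies 11 mm behind it; z points along the fingers, y is the direction in which the jaws open and shut (so a half turn about z gives the same grasp; the last joint's range is limited). The gripper opens to 87 mm and grips with 3 to 60 N. Pads are 19 mm wide; open, the fingers measure 117 mm over their backs; the gripper's body (75 mm by 190 mm) begins 51 mm behind the grasp point.
Start: joints at [-75.602, 30.224, 82.088, -0, 67.689, -10.227], TCP at [0.26, -0.568, 0.231] pointing down, gripper open.
Joint ranges: [-176.69, 176.69], [-43.24, 126.21], [12.49, 139.97], [-82, 262], [0, 151.66], [-163.58, 163.58]. Speed limits (degrees/s): [159.86, 159.86, 180, 180, 180, 180].

INTERFACE

Orientations are given as a 3x3 rotation matrix whose columns are the frame's x, y, z axes.
In Python, from rig import * gives the robot as it stands. The module is installed in compiled form; this text tells all that it offers.
- The arm moves only by the tool arm_command, never from a script. Its argument "commands" is a list of rows, each an object with "translation": the shift along the tool's x, y, z scaled (see below), a list of three; "dr": the turn, a rotation vector about the tool's x, y, z scaled (see below), a list of three; "jaw": the closure, from 0 (fully open) to 1 (shut). In form: [{"translation": [x, y, z], "dr": [ax, ay, az], "jaw": jaw}, ...]. A call has 1 to 12 rows; each row shifts and turns the commanded pose from where the row before left it, along the tool's axes as they then stand; what a row does not reach is not made up. The controller multiplies each number of a shift by 25 mm and each number of a turn by 6 degrees. A row lasts 1/12 s, in which the tool goes at most 41.7 mm and 7.16 degrees, less where a joint would pass 70% of its speed; a pose out of reach is approached as far as the arm can. A call with a number of a shift or a turn outside -1 to 1 is refused whole. A call with a gripper value outside its range is refused whole. The fingers move at their own pace and stop on an object; the grip force is fixed at half the most. Time passes only in rows, so rows that do not move let the fingers close. It gives the time, the measured TCP pose, the force and the opening at its end, in the units of the state.
- read_state(): the state, without advancing time (a new reading comes with each control period).
- capture(name): name is "side" or "top" or "wrist"; returns (picture, depth): 420x560x3 uint8, red, green, blue; 420x560 float32, m along the optical axis (not along the pixel's ray), 0 where there is no reading.
- camera_model(name): a dict with "intrinsics" (3x3 intrinsics, pixels), "pose" (4x4, takes a point from camera to world coordinates); the wrist camera has in their place "mount" (4x4, takes a point from camera to tool coordinates, whose origin is the TCP and whose axes are the flange's). Camera axes: x right, y down, z forward; pixel columns grow to the right and rows downward; lengths in m; the calibration is good to about 2 mm. A picture is of the moment at which its call begins: read the wrist's pose just before it. camera_model takes no time and is no camera call.
- hand_in(): hands the job in, once; it reports no verdict.
The state is a dict: "time_s": time; "joint_positions": joint angles; "qvel": joint speeds; "tau": joint torques, N m; "position": TCP position; "tcp_rot": TCP orientation; "force": force on the tool from outside, world axes, zero at the start; "moment": the same for the moment, N m; "opening": opening from 0.0 (shut) to 1.0 (fully open).
Only numpy, scipy, OpenCV 4.12 (cv2) and the standard library are available. Lean on these libraries where they do the work, as an engineer would, in place of code of your own. Each camera call takes 0.05 s, during which the arm holds its last target.

## Working session

There is one attempt and no reset: what is moved stays moved. The work goes in short steps, Python scripts to look and compute and a tool call to move; the robot and the scene stay as the last step left them, time stands still between calls to the robot, and variables do not carry over. Pictures are saved under pics/ and viewed, and the job is handed in when it is done.

Besides the shell and the picture viewer there is one more tool, called after "Call:" by a JSON object that holds its "method" and its "body", one argument or row to a line. arm_command: Moves the arm, as the interface text tells. Its arguments: {"type":"object","properties":{"commands":{"type":"array"}},"required":["commands"]}

```bash
mkdir -p pics; ls; python3 - <<'E'
from rig import *
import cv2, numpy as np
s=read_state(); print({k:np.round(v,3).tolist() for k,v in s.items()})
for n in ("side","top"):
    p,d=capture(n); np.savez(f"{n}0.npz",p=p,d=d); cv2.imwrite(f"pics/{n}0.png",p[:,:,::-1])
    m=camera_model(n); print(n,np.round(m["intrinsics"],1).tolist(),np.round(m["pose"],3).tolist())
print(np.round(camera_model("wrist")["mount"],3).tolist())
E
```

```text
pics
{'time_s': 0.0, 'joint_positions': [-75.602, 30.277, 82.157, -0.001, 67.689, -10.227], 'qvel': [0.072, -0.121, -0.063, 0.014, 0.056, -0.013], 'tau': [-0.001, -44.004, -17.66, 0.063, 0.058, -0.0], 'position': [0.26, -0.567, 0.23], 'tcp_rot': [[0.909, 0.417, -0.001], [0.417, -0.909, 0.002], [0.0, -0.002, -1.0]], 'force': [0.444, 0.574, 0.244], 'moment': [0.024, -0.007, -0.051], 'opening': 0.997}
side [[458.5, 0.0, 271.7], [0.0, 458.5, 212.6], [0.0, 0.0, 1.0]] [[-0.983, -0.131, 0.131, 0.278], [-0.185, 0.7, -0.69, 1.066], [-0.001, -0.702, -0.712, 1.253], [0.0, 0.0, 0.0, 1.0]]
top [[511.3, 0.0, 279.4], [0.0, 511.3, 214.6], [0.0, 0.0, 1.0]] [[-0.009, -0.985, 0.174, 0.209], [-1.0, 0.008, -0.003, 0.011], [0.002, -0.174, -0.985, 1.664], [0.0, 0.0, 0.0, 1.0]]
[[0.001, -0.96, -0.279, 0.076], [1.0, 0.001, -0.0, 0.0], [0.001, -0.279, 0.96, -0.153], [0.0, 0.0, 0.0, 1.0]]
```

View pics/side0.png

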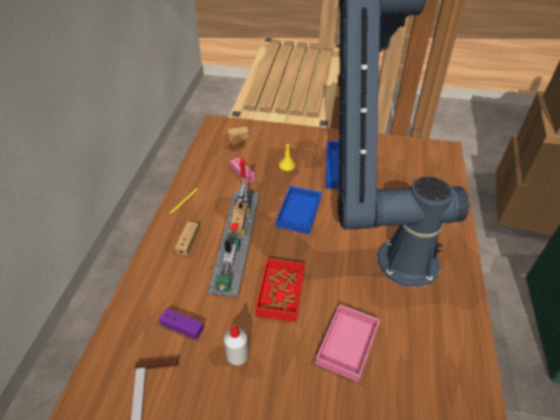

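View pics/top0.png

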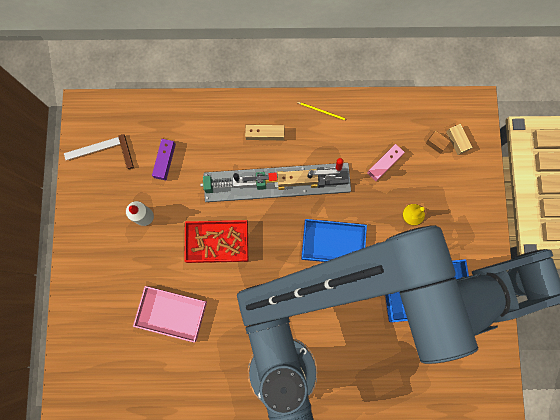

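The top view shows the jig at about (277,182): striker on the left (+y), clamp with its red knob at (340,163). There is a blue tray at (335,240) and a second blue one partly hidden under the arm at (420,290). The bin is at (217,242), the bottle at (137,212) and the cone at (414,212). Next I'll measure from the point clouds.

```bash
cat > h.py <<'E'
import numpy as np, cv2
from rig import *
def cloud(n,f=None):
    if f: z=np.load(f); p,d=z['p'],z['d']
    else: p,d=capture(n)
    m=camera_model(n); K=np.array(m["intrinsics"]); T=np.array(m["pose"])
    v,u=np.mgrid[:420,:560]
    X=np.stack([(u-K[0,2])*d/K[0,0],(v-K[1,2])*d/K[1,1],d],-1)
    W=X@T[:3,:3].T+T[:3,3]; W[d==0]=np.nan
    return p,d,W
def st():
    s=read_state(); return s
E
python3 - <<'E'
from h import *
for n in ("top","side"):
    p,d,W=cloud(n,n+"0.npz")
    hsv=cv2.cvtColor(p,cv2.COLOR_RGB2HSV).astype(int); H,S,V=hsv[...,0],hsv[...,1],hsv[...,2]
    z=W[...,2]
    masks={"blue":(H>100)&(H<128)&(S>150),"red":((H<6)|(H>174))&(S>180),"yellow":(H>22)&(H<34)&(S>170),"green":(H>45)&(H<90)&(S>80),
      "white":(S<40)&(V>170)}
    for k,m in masks.items():
        m=m&(z>-0.01)&(z<0.3)&(W[...,0]<1.1)
        c,l,s,ce=cv2.connectedComponentsWithStats(m.astype(np.uint8))
        for i in range(1,c):
            if s[i,4]<12: continue
            q=W[l==i]; 
            r=cv2.minAreaRect(q[:,:2].astype(np.float32))
            print(n,k,s[i,:5].tolist(),"c",np.round(q.mean(0),3),"z",np.round(np.percentile(q[:,2],[2,98]),3),"rect",np.round(r[0],3),np.round(r[1],3),round(r[2],1))
    # jig base z 10..20mm
    m=(S<70)&(z>0.010)&(z<0.02)&(W[...,0]>0.4)
    m=cv2.morphologyEx(m.astype(np.uint8),cv2.MORPH_OPEN,np.ones((2,2)))
    c,l,s,ce=cv2.connectedComponentsWithStats(m)
    for i in range(1,c):
        if s[i,4]>60:
            q=W[l==i];r=cv2.minAreaRect(q[:,:2].astype(np.float32)); print(n,"base",s[i].tolist(),np.round(q.mean(0),3),np.round(r[0],3),np.round(r[1],3),round(r[2],1))
p=cv2.imread("pics/top0.png"); cv2.imwrite("pics/topz.png",cv2.resize(p[130:270,180:380],None,fx=4,fy=4,interpolation=cv2.INTER_CUBIC))
E
```

```text
top blue [302, 219, 65, 43, 2184] c [ 0.419 -0.163  0.009] z [-0.003  0.038] rect [ 0.409 -0.17 ] [0.201 0.13 ] 84.3
top blue [452, 259, 17, 20, 232] c [ 0.32  -0.572  0.021] z [-0.     0.051] rect [ 0.321 -0.569] [0.061 0.04 ] 22.9
top blue [386, 292, 22, 30, 462] c [ 0.197 -0.359  0.017] z [-0.001  0.049] rect [ 0.201 -0.363] [0.089 0.058] 5.6
top red [336, 158, 7, 13, 69] c [ 0.618 -0.171  0.2  ] z [0.152 0.228] rect [ 0.622 -0.172] [0.018 0.019] 5.4
top red [269, 173, 8, 8, 62] c [0.609 0.027 0.091] z [0.084 0.097] rect [0.61  0.027] [0.022 0.026] 89.8
top red [129, 206, 9, 8, 59] c [0.496 0.447 0.149] z [0.129 0.166] rect [0.498 0.448] [0.017 0.021] 82.2
top red [184, 220, 64, 43, 2039] c [0.416 0.213 0.013] z [-0.003  0.049] rect [0.413 0.214] [0.131 0.209] 0.7
top yellow [301, 103, 44, 17, 108] c [ 0.859 -0.145  0.007] z [-0.001  0.015] rect [ 0.861 -0.145] [0.157 0.012] 67.3
top yellow [403, 204, 22, 21, 366] c [ 0.495 -0.429  0.035] z [0.006 0.111] rect [ 0.499 -0.434] [0.067 0.067] 41.8
top green [256, 172, 9, 4, 20] c [0.626 0.065 0.072] z [0.067 0.078] rect [0.625 0.067] 
[... 2389 characters left out ...]
ct [0.594 0.241] [0.041 0.025] 3.6
side white [224, 255, 9, 6, 25] c [0.599 0.146 0.061] z [0.057 0.064] rect [0.602 0.144] [0.024 0.024] 87.8
side white [225, 334, 21, 31, 429] c [0.494 0.473 0.086] z [0.015 0.124] rect [0.495 0.467] [0.056 0.035] 12.2
side white [131, 369, 13, 51, 415] c [0.739 0.616 0.01 ] z [0.005 0.015] rect [0.739 0.613] [0.025 0.142] 16.9
side base [220, 194, 40, 103, 827] [nan nan nan] [0.567 0.008] [0.499 0.057] 88.2
side base [224, 217, 9, 20, 69] [ 0.645 -0.017  0.031] [ 0.642 -0.006] [0.03  0.153] 9.2
side base [219, 240, 7, 22, 92] [0.634 0.1   0.034] [0.637 0.096] [0.026 0.129] 21.4
side base [210, 259, 14, 35, 182] [nan nan nan] [0.625 0.188] [0.039 0.14 ] 5.8
```

View pics/topz.png

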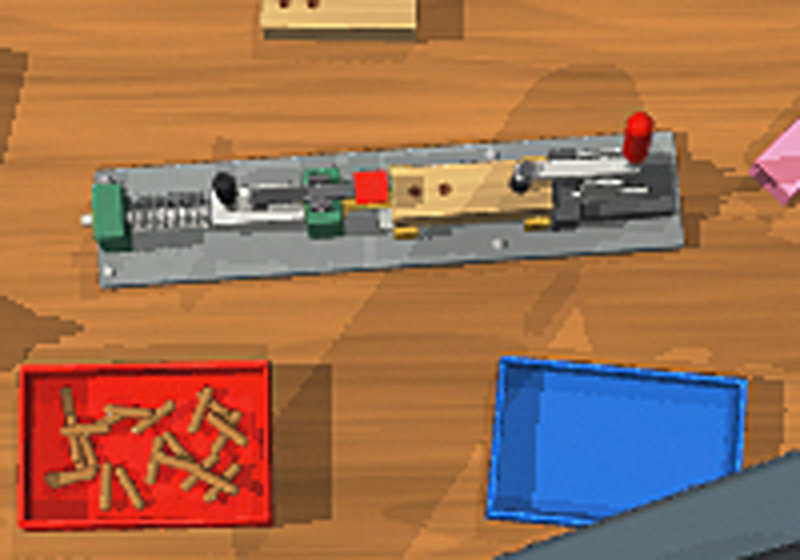

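Tray found: the blue one at (0.409,-0.170). It measures 200 x 130 mm and 35 mm high, with its long axis at about 84 deg; the other blue one is larger and about 50 mm high. The jig origin is near (0.610,0.011), yaw about 4 deg. First I rise and turn the tool.

Call:
{"method": "arm_command", "body": {
  "commands": [
    {"translation":[0,0,-0.4],"dr":[0,0,-0.96],"jaw":1},
    {"translation":[0,0,-0.4],"dr":[0,0,-0.96],"jaw":1},
    {"translation":[0,0,-0.4],"dr":[0,0,-0.96],"jaw":1},
    {"translation":[0,0,-0.4],"dr":[0,0,-0.96],"jaw":1},
    {"translation":[0,0,-0.4],"dr":[0,0,-0.96],"jaw":1},
    {"translation":[0,0,-0.4],"dr":[0,0,-0.96],"jaw":1},
    {"translation":[0,0,-0.4],"dr":[0,0,-0.96],"jaw":1},
    {"translation":[0,0,-0.4],"dr":[0,0,-0.96],"jaw":1},
    {"translation":[0,0,-0.4],"dr":[0,0,-0.96],"jaw":1},
    {"translation":[0,0,-0.4],"dr":[0,0,-0.96],"jaw":1},
    {"translation":[0,0,-0.4],"dr":[0,0,-0.96],"jaw":1},
    {"translation":[0,0,-0.4],"dr":[0,0,-0.96],"jaw":1}
  ]
}}

```text
time_s: 1.1
position: [0.2603, -0.5677, 0.3504]
tcp_rot: [[-0.07, 0.998, -0.0], [0.998, 0.07, 0.001], [0.001, -0.0, -1.0]]
force: [-0.2, -0.4, 0.7]
opening: 0.173
```

```bash
cat > g.py <<'E'
import sys
from h import *
# usage g.py x y z [yaw]: tool-frame shift in command units
s=read_state(); R=np.array(s["tcp_rot"]); p=np.array(s["position"])
t=np.array([float(a) for a in sys.argv[1:4]])
print("t",s["time_s"],"p",np.round(p,4),"phi",round(np.degrees(np.arctan2(R[1,0],R[0,0])),2),"zax",np.round(R[:,2],3),"F",np.round(s["force"],1),"op",round(s["opening"],3),"units",np.round(R.T@(t-p)/0.025,2))
E
python3 g.py 0.607 0.03 0.36
```

```text
t 1.1 p [ 0.2603 -0.5677  0.3504] phi 94.03 zax [-0.     0.001 -1.   ] F [-0.2 -0.4  0.7] op 0.173 units [22.87 15.51 -0.36]
```

Call:
{"method": "arm_command", "body": {
  "commands": [
    {"translation":[0.95,0.65,0],"dr":[0,0,0],"jaw":1},
    {"translation":[0.95,0.65,0],"dr":[0,0,0],"jaw":1},
    {"translation":[0.95,0.65,0],"dr":[0,0,0],"jaw":1},
    {"translation":[0.95,0.65,0],"dr":[0,0,0],"jaw":1},
    {"translation":[0.95,0.65,0],"dr":[0,0,0],"jaw":1},
    {"translation":[0.95,0.65,0],"dr":[0,0,0],"jaw":1},
    {"translation":[0.95,0.65,0],"dr":[0,0,0],"jaw":1},
    {"translation":[0.95,0.65,0],"dr":[0,0,0],"jaw":1},
    {"translation":[0.95,0.65,0],"dr":[0,0,0],"jaw":1},
    {"translation":[0.95,0.65,0],"dr":[0,0,0],"jaw":1},
    {"translation":[0.95,0.65,0],"dr":[0,0,0],"jaw":1},
    {"translation":[0.95,0.65,0],"dr":[0,0,0],"jaw":1}
  ]
}}

```text
time_s: 2.1
position: [0.4367, -0.2695, 0.3502]
tcp_rot: [[-0.065, 0.998, -0.001], [0.998, 0.065, 0.001], [0.001, -0.001, -1.0]]
force: [0.7, 0.1, 0.0]
opening: 0.004
```

Call:
{"method": "arm_command", "body": {
  "commands": [
    {"translation":[0.95,0.65,0],"dr":[0,0,0],"jaw":1},
    {"translation":[0.95,0.65,0],"dr":[0,0,0],"jaw":1},
    {"translation":[0.95,0.65,0],"dr":[0,0,0],"jaw":1},
    {"translation":[0.95,0.65,0],"dr":[0,0,0],"jaw":1},
    {"translation":[0.95,0.65,0],"dr":[0,0,0],"jaw":1},
    {"translation":[0.95,0.65,0],"dr":[0,0,0],"jaw":1},
    {"translation":[0.95,0.65,0],"dr":[0,0,0],"jaw":1},
    {"translation":[0.95,0.65,0],"dr":[0,0,0],"jaw":1},
    {"translation":[0.95,0.65,0],"dr":[0,0,0],"jaw":1},
    {"translation":[0.95,0.65,0],"dr":[0,0,0],"jaw":1},
    {"translation":[0.95,0.65,0],"dr":[0,0,0],"jaw":1},
    {"translation":[0,0,0],"dr":[0,0,0],"jaw":1}
  ]
}}

```text
time_s: 3.1
position: [0.5994, 0.0058, 0.3498]
tcp_rot: [[-0.07, 0.998, 0.001], [0.998, 0.07, 0.003], [0.003, 0.001, -1.0]]
force: [0.5, -0.5, 0.0]
opening: 0.004
```

```bash
cat > w.py <<'E'
import sys
from h import *
def wcloud(name):
    s=read_state(); p,d=capture("wrist"); m=camera_model("wrist"); M=np.array(m["mount"]); K=np.array(m["intrinsics"])
    T=np.eye(4); T[:3,:3]=s["tcp_rot"]; T[:3,3]=s["position"]; T=T@M
    v,u=np.mgrid[:420,:560]
    X=np.stack([(u-K[0,2])*d/K[0,0],(v-K[1,2])*d/K[1,1],d],-1)
    W=X@T[:3,:3].T+T[:3,3]; W[d==0]=np.nan
    cv2.imwrite(f"pics/{name}.png",p[:,:,::-1]); np.savez(name+".npz",p=p,d=d,W=W,T=T,K=K)
    return p,d,W
if __name__=="__main__": wcloud(sys.argv[1])
E
python3 g.py 0.607 0.03 0.36; python3 w.py w1
```

```text
t 3.1 p [0.5994 0.0058 0.3498] phi 94.0 zax [ 0.001  0.003 -1.   ] F [ 0.5 -0.5  0. ] op 0.004 units [ 0.95  0.37 -0.4 ]
```

View pics/w1.png

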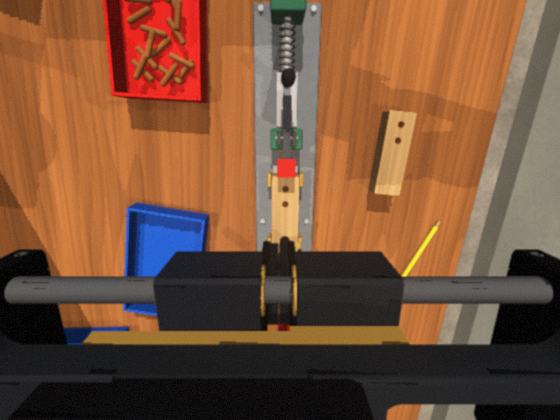

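The wrist picture shows the handle at (288,76), the front guide at (287,138), the paddle at (287,168) and the rail at (285,205). The jig looks nearly vertical in it, so I'll fit its pose.

```bash
python3 - <<'E'
from h import *
z=np.load("w1.npz");p,W=z['p'],z['W']
hsv=cv2.cvtColor(p,cv2.COLOR_RGB2HSV).astype(int); H,S,V=hsv[...,0],hsv[...,1],hsv[...,2]
v,u=np.mgrid[:420,:560]
def rep(n,m):
    q=W[m&np.isfinite(W[...,0])]
    if len(q)<5: print(n,len(q));return
    r=cv2.minAreaRect(q[:,:2].astype(np.float32)); print(n,len(q),np.round(q.mean(0),4),"rect",np.round(r[0],4),np.round(r[1],4),round(r[2],1),"zmax",np.round(np.percentile(q[:,2],97),4))
box=(u>245)&(u<330)&(v<245)
zz=W[...,2]
rep("paddle",((H<6)|(H>174))&(S>150)&box&(v>150)&(v<185)&(zz>.08))
rep("handle",box&(zz>0.105)&(v<100))
rep("handletop",box&(zz>0.130)&(v<100))
g=(H>45)&(H<95)&(S>60)&box&(zz>0.06)
rep("front",g&(v>120)&(v<155)); rep("rear",g&(v<30))
# base edges
m=box&(abs(zz-0.015)<0.006)&(S<90)
A=[]
for vv in range(8,240,3):
    c=np.where(m[vv])[0]
    if len(c)>8:
        a,b=W[vv,c[0]],W[vv,c[-1]]
        if abs(b[0]-a[0])>0.09: A.append([a[0],a[1],b[0],b[1]])
A=np.array(A);print(len(A))
for i in (0,2):
    f=np.polyfit(A[:,i+1],A[:,i],1); print("edge angle",-np.degrees(np.arctan(f[0])),"x at y=.011",np.polyval(f,0.011), "x at .15", np.polyval(f,.15))
wood=(H>8)&(H<25)&(zz>0.056)&(zz<0.07)&box&(v>175)
rep("rail",wood)
mr=(u>370)&(u<420)&(v>100)&(v<200)&(zz>0.028)&(zz<0.045); rep("marked",mr)
bl=(H>100)&(H<128)&(S>120)&(u>110)&(u<215)&(v>195)&(v<320); rep("tray",bl); rep("trayrim",bl&(zz>0.028))
E
```

```text
paddle 325 [0.6086 0.0269 0.0891] rect [0.6087 0.0266] [0.0255 0.0241] 4.3 zmax 0.0906
handle 223 [0.6014 0.1376 0.1324] rect [0.6013 0.1386] [0.0164 0.0159] 5.9 zmax 0.1383
handletop 172 [0.6015 0.1388 0.1359] rect [0.6017 0.1391] [0.0152 0.0147] 3.3 zmax 0.1384
front 265 [0.6057 0.0647 0.0711] rect [0.6063 0.0648] [0.0432 0.028 ] 3.9 zmax 0.0726
rear 459 [0.5958 0.2296 0.07  ] rect [0.5958 0.2306] [0.0436 0.0123] 4.1 zmax 0.0728
78
edge angle 3.699692418033394 x at y=.011 0.5608491600829915 x at .15 0.5518611826143787
edge angle 3.6015916289885754 x at y=.011 0.6581495024318464 x at .15 0.6494004870886666
rail 1711 [ 0.6131 -0.0407  0.0622] rect [ 0.6137 -0.0448] [0.0414 0.1104] 3.7 zmax 0.0637
marked 2336 [0.778  0.0552 0.0348] rect [0.7792 0.0526] [0.1297 0.0429] 88.8 zmax 0.0366
tray 4815 [ 0.3982 -0.128   0.0221] rect [ 0.4144 -0.1019] [0.4021 0.1424] 61.7 zmax 0.0357
trayrim 961 [ 0.4127 -0.1092  0.081 ] rect [ 0.4194 -0.0912] [0.3796 0.1409] 61.3 zmax 0.4273
```

```bash
python3 g.py 0.6037 0.100 0.113
```

```text
t 3.15 p [0.5982 0.0037 0.3497] phi 93.97 zax [-0.001  0.001 -1.   ] F [-0.6  0.2 -0.7] op 0.007 units [3.82 0.49 9.47]
```

Call:
{"method": "arm_command", "body": {
  "commands": [
    {"translation":[0.4,0.05,0.9],"dr":[0,0,0],"jaw":1},
    {"translation":[0.4,0.05,0.9],"dr":[0,0,0],"jaw":1},
    {"translation":[0.4,0.05,0.9],"dr":[0,0,0],"jaw":1},
    {"translation":[0.4,0.05,0.9],"dr":[0,0,0],"jaw":1},
    {"translation":[0.4,0.05,0.9],"dr":[0,0,0],"jaw":1},
    {"translation":[0.4,0.05,0.9],"dr":[0,0,0],"jaw":1},
    {"translation":[0.4,0.05,0.9],"dr":[0,0,0],"jaw":1},
    {"translation":[0.4,0.05,0.9],"dr":[0,0,0],"jaw":1},
    {"translation":[0.4,0.05,0.9],"dr":[0,0,0],"jaw":1},
    {"translation":[0.2,0,0.9],"dr":[0,0,0],"jaw":1},
    {"translation":[0,0,0.5],"dr":[0,0,0],"jaw":1},
    {"translation":[0,0,0],"dr":[0,0,0],"jaw":1}
  ]
}}

```text
time_s: 4.15
position: [0.5997, 0.0962, 0.1097]
tcp_rot: [[-0.065, 0.998, -0.008], [0.998, 0.065, -0.0], [0.0, -0.008, -1.0]]
force: [-1.3, -0.2, 0.0]
opening: 0.004
```

```bash
python3 g.py 0.6012 0.1215 0.113;python3 g.py 0.5983 0.1645 0.113
```

```text
t 4.15 p [0.5997 0.0962 0.1097] phi 93.74 zax [-0.008 -0.    -1.   ] F [-1.3 -0.2  0. ] op 0.004 units [ 1.    0.12 -0.13]
t 4.15 p [0.5997 0.0962 0.1097] phi 93.74 zax [-0.008 -0.    -1.   ] F [-1.3 -0.2  0. ] op 0.004 units [ 2.73  0.12 -0.13]
```

Call:
{"method": "arm_command", "body": {
  "commands": [
    {"translation":[0.4,0.12,-0.13],"dr":[0,0,0],"jaw":1},
    {"translation":[0.35,0,0],"dr":[0,0,0],"jaw":1},
    {"translation":[0.35,0,0],"dr":[0,0,0],"jaw":1},
    {"translation":[0.35,0,0],"dr":[0,0,0],"jaw":1},
    {"translation":[0.3,0,0],"dr":[0,0,0],"jaw":1},
    {"translation":[0.3,0,0],"dr":[0,0,0],"jaw":1},
    {"translation":[0.2,0,0],"dr":[0,0,0],"jaw":1},
    {"translation":[0,0,0],"dr":[0,0,0],"jaw":1},
    {"translation":[0,0,0],"dr":[0,0,0],"jaw":1}
  ]
}}

```text
time_s: 4.9
position: [0.6026, 0.151, 0.1179]
tcp_rot: [[-0.069, 0.998, 0.002], [0.998, 0.069, -0.006], [-0.006, 0.001, -1.0]]
force: [-0.1, -10.9, 3.3]
opening: 0.005
```

```bash
python3 g.py 0.5983 0.1645 0.113; python3 w.py w2
```

```text
t 4.9 p [0.6026 0.151  0.1179] phi 93.93 zax [ 0.002 -0.006 -1.   ] F [ -0.1 -10.9   3.3] op 0.005 units [ 0.55 -0.13  0.19]
```

View pics/w2.png

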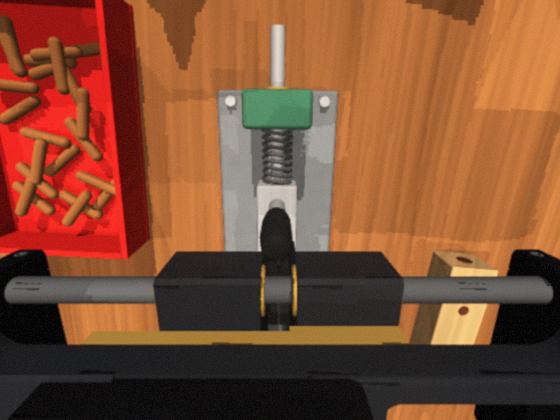

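The handle at (277,230) is pushed and the force agrees with about 29 mm of travel. I need about 14 mm more.

Call:
{"method": "arm_command", "body": {
  "commands": [
    {"translation":[0.2,0,0],"dr":[0,0,0],"jaw":1},
    {"translation":[0.2,0,0],"dr":[0,0,0],"jaw":1},
    {"translation":[0.15,0,0],"dr":[0,0,0],"jaw":1},
    {"translation":[0,0,0],"dr":[0,0,0],"jaw":1},
    {"translation":[0,0,0],"dr":[0,0,0],"jaw":1}
  ]
}}

```text
time_s: 5.37
position: [0.6016, 0.1632, 0.118]
tcp_rot: [[-0.069, 0.998, 0.001], [0.998, 0.069, -0.008], [-0.008, 0.001, -1.0]]
force: [0.1, -14.2, 4.4]
opening: 0.007
```

```bash
python3 g.py 0.5983 0.1645 0.113; python3 w.py w3;python3 g.py 0.5983 0.1645 0.113
```

```text
t 5.3667 p [0.6016 0.1632 0.118 ] phi 93.94 zax [ 0.001 -0.008 -1.   ] F [  0.1 -14.2   4.4] op 0.007 units [ 0.06 -0.13  0.2 ]
t 5.4167 p [0.6016 0.1631 0.118 ] phi 93.94 zax [ 0.001 -0.008 -1.   ] F [ -0.1 -14.3   3.8] op 0.005 units [ 0.07 -0.13  0.2 ]
```

View pics/w3.png

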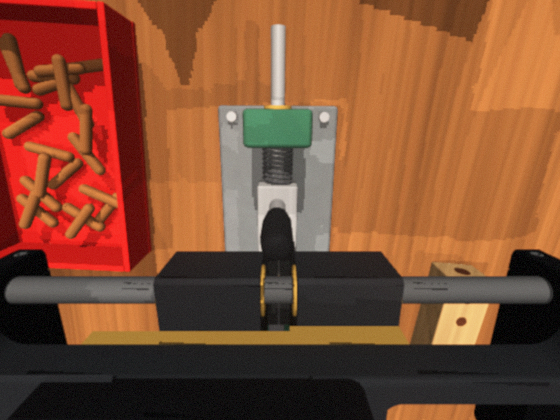

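Call:
{"method": "arm_command", "body": {
  "commands": [
    {"translation":[0.12,0,0],"dr":[0,0,0],"jaw":1},
    {"translation":[0,0,0],"dr":[0,0,0],"jaw":1},
    {"translation":[0,0,0],"dr":[0,0,0],"jaw":1},
    {"translation":[0,0,0],"dr":[0,0,0],"jaw":1}
  ]
}}

```text
time_s: 5.75
position: [0.6014, 0.1656, 0.118]
tcp_rot: [[-0.068, 0.998, 0.001], [0.998, 0.068, -0.009], [-0.009, 0.0, -1.0]]
force: [-0.5, -15.6, 4.2]
opening: 0.006
```

Call:
{"method": "arm_command", "body": {
  "commands": [
    {"translation":[-0.15,0,0],"dr":[0,0,0],"jaw":1},
    {"translation":[-0.15,0,0],"dr":[0,0,0],"jaw":1},
    {"translation":[-0.15,0,0],"dr":[0,0,0],"jaw":1},
    {"translation":[0,0,0],"dr":[0,0,0],"jaw":1}
  ]
}}

```text
time_s: 6.08
position: [0.602, 0.1577, 0.1176]
tcp_rot: [[-0.065, 0.998, 0.001], [0.998, 0.065, -0.002], [-0.002, 0.001, -1.0]]
force: [-0.4, -6.8, 4.4]
opening: 0.011
```

```bash
python3 g.py 0.6085 0.0265 0.200; python3 w.py w4
```

```text
t 6.0833 p [0.602  0.1577 0.1176] phi 93.74 zax [ 0.001 -0.002 -1.   ] F [-0.4 -6.8  4.4] op 0.011 units [-5.26 -0.08 -3.29]
```

View pics/w4.png

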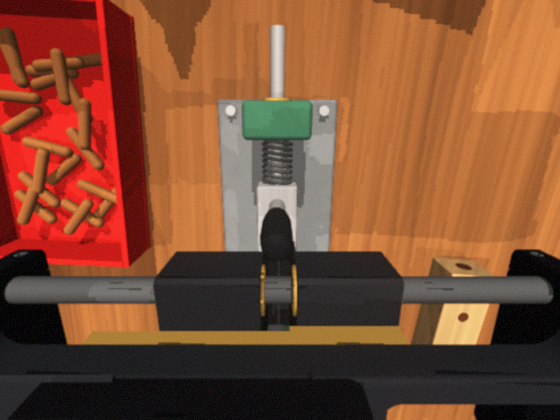

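The force has dropped to about half the spring load, so the sear seems to be taking it. I back off clear of the handle and rise.

Call:
{"method": "arm_command", "body": {
  "commands": [
    {"translation":[-0.4,0,0],"dr":[0,0,0],"jaw":1},
    {"translation":[-0.4,0,0],"dr":[0,0,0],"jaw":1},
    {"translation":[-0.4,0,-0.2],"dr":[0,0,0],"jaw":1},
    {"translation":[-0.4,0,-0.5],"dr":[0,0,0],"jaw":1},
    {"translation":[-0.5,0,-0.6],"dr":[0,0,0],"jaw":1},
    {"translation":[-0.6,0,-0.6],"dr":[0,0,0],"jaw":1},
    {"translation":[-0.6,0,-0.6],"dr":[0,0,0],"jaw":1},
    {"translation":[-0.6,0,-0.6],"dr":[0,0,0],"jaw":1},
    {"translation":[-0.6,0,-0.2],"dr":[0,0,0],"jaw":1},
    {"translation":[-0.6,0,0],"dr":[0,0,0],"jaw":1},
    {"translation":[0,0,0],"dr":[0,0,0],"jaw":1}
  ]
}}

```text
time_s: 7.05
position: [0.6106, 0.0283, 0.1992]
tcp_rot: [[-0.062, 0.998, 0.001], [0.998, 0.062, -0.001], [-0.001, 0.001, -1.0]]
force: [0.6, 0.1, -0.5]
opening: 0.004
```

```bash
python3 g.py 0.6085 0.0265 0.11; python3 w.py w5; python3 - <<'E'
from h import *
z=np.load("w5.npz");p,W=z['p'],z['W']
hsv=cv2.cvtColor(p,cv2.COLOR_RGB2HSV).astype(int); H,S=hsv[...,0],hsv[...,1]
m=(W[...,2]>0.125)&(W[...,2]<0.145)&(W[...,1]>0.1)&(abs(W[...,0]-.6)<.05)
print("handle",m.sum(),np.round(np.median(W[m],0),4))
p,d=capture("top"); cv2.imwrite("pics/t5.png",cv2.resize(p[130:270,180:380],None,fx=4,fy=4)[:,:,::-1]); np.savez("top5.npz",p=p,d=d)
E
```

```text
t 7.05 p [0.6106 0.0283 0.1992] phi 93.58 zax [ 0.001 -0.001 -1.   ] F [ 0.6  0.1 -0.5] op 0.004 units [-0.06 -0.09  3.57]
handle 645 [0.5996 0.1733 0.1361]
```

View pics/w5.png

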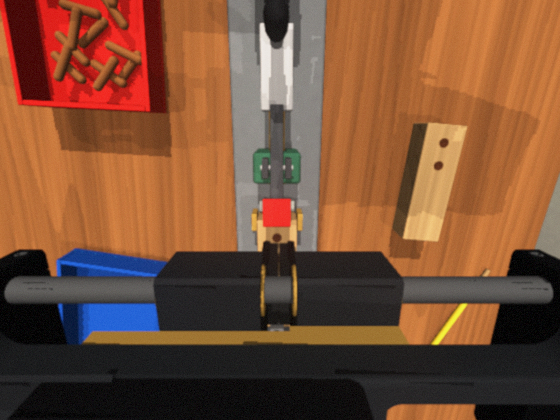

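Cocked: the handle top stays at y = 0.173 with no contact, the hammer is behind the sear, and the paddle is at (276,212). Now I go down to the paddle.

Call:
{"method": "arm_command", "body": {
  "commands": [
    {"translation":[-0.05,-0.09,0.6],"dr":[0,0,0],"jaw":1},
    {"translation":[0,0,0.7],"dr":[0,0,0],"jaw":1},
    {"translation":[0,0,0.7],"dr":[0,0,0],"jaw":1},
    {"translation":[0,0,0.7],"dr":[0,0,0],"jaw":1},
    {"translation":[0,0,0.6],"dr":[0,0,0],"jaw":1},
    {"translation":[0,0,0.2],"dr":[0,0,0],"jaw":1},
    {"translation":[0,0,0],"dr":[0,0,0],"jaw":1}
  ]
}}

```text
time_s: 7.73
position: [0.606, 0.0312, 0.1089]
tcp_rot: [[-0.066, 0.998, -0.005], [0.998, 0.066, 0.001], [0.001, -0.005, -1.0]]
force: [0.4, -0.6, -0.3]
opening: 0.004
```

```bash
python3 g.py 0.6085 0.0265 0.096
```

```text
t 7.7333 p [0.606  0.0312 0.1089] phi 93.79 zax [-0.005  0.001 -1.   ] F [ 0.4 -0.6 -0.3] op 0.004 units [-0.19  0.09  0.52]
```

Call:
{"method": "arm_command", "body": {
  "commands": [
    {"translation":[-0.15,0.05,0.1],"dr":[0,0,0],"jaw":1},
    {"translation":[0,0,0.15],"dr":[0,0,0],"jaw":1},
    {"translation":[0,0,0.15],"dr":[0,0,0],"jaw":1},
    {"translation":[0,0,0.1],"dr":[0,0,0],"jaw":1},
    {"translation":[0,0,0],"dr":[0,0,0],"jaw":1},
    {"translation":[0,0,0],"dr":[0,0,0],"jaw":1}
  ]
}}

```text
time_s: 8.23
position: [0.6109, 0.0248, 0.1008]
tcp_rot: [[-0.066, 0.998, 0.004], [0.998, 0.066, -0.003], [-0.003, 0.004, -1.0]]
force: [-1.0, -3.6, 6.5]
opening: 0.004
```

```bash
python3 g.py 0.6085 0.0265 0.096; python3 w.py w6
```

```text
t 8.2333 p [0.6109 0.0248 0.1008] phi 93.78 zax [ 0.004 -0.003 -1.   ] F [-1.  -3.6  6.5] op 0.004 units [ 0.08 -0.09  0.19]
```

View pics/w6.png

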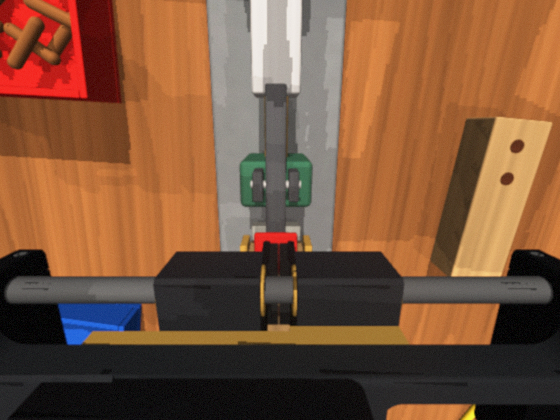

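The fingers are in contact with about 6.5 N and it is still cocked, with the hammer's front edge at (275,92). I press further.

Call:
{"method": "arm_command", "body": {
  "commands": [
    {"translation":[0,0,0.15],"dr":[0,0,0],"jaw":1},
    {"translation":[0,0,0.1],"dr":[0,0,0],"jaw":1},
    {"translation":[0,0,0],"dr":[0,0,0],"jaw":1},
    {"translation":[0,0,0],"dr":[0,0,0],"jaw":1}
  ]
}}

```text
time_s: 8.62
position: [0.611, 0.0254, 0.0939]
tcp_rot: [[-0.065, 0.998, 0.004], [0.998, 0.065, -0.002], [-0.002, 0.004, -1.0]]
force: [-0.7, -4.2, 4.7]
opening: 0.007
```

```bash
python3 g.py 0.6085 0.0265 0.096; python3 w.py w7
```

```text
t 8.6167 p [0.611  0.0254 0.0939] phi 93.75 zax [ 0.004 -0.002 -1.   ] F [-0.7 -4.2  4.7] op 0.007 units [ 0.05 -0.1  -0.08]
```

View pics/w7.png

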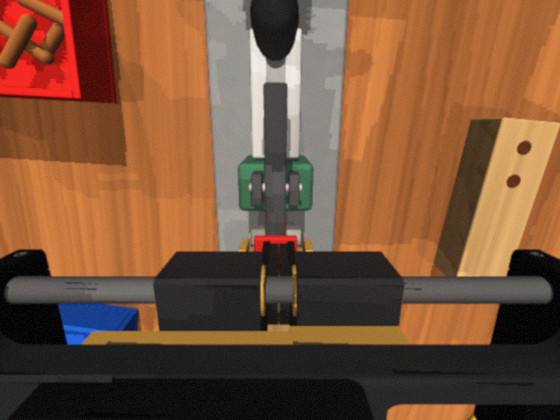

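Fired: the handle is forward again at (275,25). Next I rise and move to the clamp handle.

Call:
{"method": "arm_command", "body": {
  "commands": [
    {"translation":[0,0,-0.5],"dr":[0,0,0],"jaw":1},
    {"translation":[0,0,-0.8],"dr":[0,0,0],"jaw":1},
    {"translation":[-0.4,0,-0.8],"dr":[0,0,0],"jaw":1},
    {"translation":[-0.6,0,-0.8],"dr":[0,0,0],"jaw":1},
    {"translation":[-0.7,0,-0.7],"dr":[0,0,0],"jaw":1},
    {"translation":[-0.7,0,-0.4],"dr":[0,0,0],"jaw":1},
    {"translation":[-0.7,0,0],"dr":[0,0,0],"jaw":1},
    {"translation":[-0.7,0,0],"dr":[0,0,0],"jaw":1},
    {"translation":[-0.7,0,0],"dr":[0,0,0],"jaw":1},
    {"translation":[-0.7,0,0],"dr":[0,0,0],"jaw":1},
    {"translation":[-0.6,0,0],"dr":[0,0,0],"jaw":1},
    {"translation":[0,0,0],"dr":[0,0,0],"jaw":1}
  ]
}}

```text
time_s: 9.67
position: [0.6193, -0.1209, 0.193]
tcp_rot: [[-0.063, 0.998, 0.001], [0.998, 0.063, -0.001], [-0.001, 0.001, -1.0]]
force: [0.5, -0.5, 0.0]
opening: 0.004
```

```bash
python3 g.py 0.6195 -0.126 0.193; python3 w.py w8
```

```text
t 9.6667 p [ 0.6193 -0.1209  0.193 ] phi 93.6 zax [ 0.001 -0.001 -1.   ] F [ 0.5 -0.5  0. ] op 0.004 units [-0.21 -0.    0.  ]
```

View pics/w8.png

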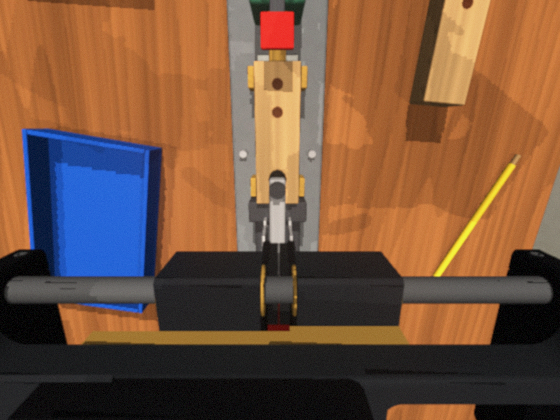

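The fingers are in line with the clamp, with the rail and spindle at (278,190). Now I push the handle back.

Call:
{"method": "arm_command", "body": {
  "commands": [
    {"translation":[-0.4,0,0],"dr":[0,0,0],"jaw":1},
    {"translation":[-0.4,0,0],"dr":[0,0,0],"jaw":1},
    {"translation":[-0.4,0,0],"dr":[0,0,0],"jaw":1},
    {"translation":[-0.4,0,0],"dr":[0,0,0],"jaw":1},
    {"translation":[-0.4,0,0],"dr":[0,0,0],"jaw":1},
    {"translation":[-0.4,0,0],"dr":[0,0,0],"jaw":1},
    {"translation":[-0.4,0,0],"dr":[0,0,0],"jaw":1},
    {"translation":[-0.4,0,0.1],"dr":[0,0,0],"jaw":1}
  ]
}}

```text
time_s: 10.38
position: [0.6243, -0.1992, 0.1903]
tcp_rot: [[-0.065, 0.998, 0.001], [0.998, 0.065, 0.0], [0.0, 0.001, -1.0]]
force: [0.8, 1.2, 0.9]
opening: 0.009
```

Call:
{"method": "arm_command", "body": {
  "commands": [
    {"translation":[-0.4,0,0.2],"dr":[0,0,0],"jaw":1},
    {"translation":[-0.4,0,0.3],"dr":[0,0,0],"jaw":1},
    {"translation":[-0.4,0,0.3],"dr":[0,0,0],"jaw":1},
    {"translation":[-0.4,0,0.3],"dr":[0,0,0],"jaw":1},
    {"translation":[-0.3,0,0],"dr":[0,0,0],"jaw":1},
    {"translation":[0,0,0],"dr":[0,0,0],"jaw":1}
  ]
}}

```text
time_s: 10.88
position: [0.627, -0.2477, 0.1615]
tcp_rot: [[-0.064, 0.998, -0.001], [0.998, 0.064, -0.001], [-0.001, -0.001, -1.0]]
force: [0.6, 0.2, -0.0]
opening: 0.007
```

```bash
python3 g.py 0.6195 -0.126 0.193; python3 w.py w9
```

```text
t 10.8833 p [ 0.627  -0.2477  0.1615] phi 93.66 zax [-0.001 -0.001 -1.   ] F [ 0.6  0.2 -0. ] op 0.007 units [ 4.88  0.01 -1.26]
```

View pics/w9.png

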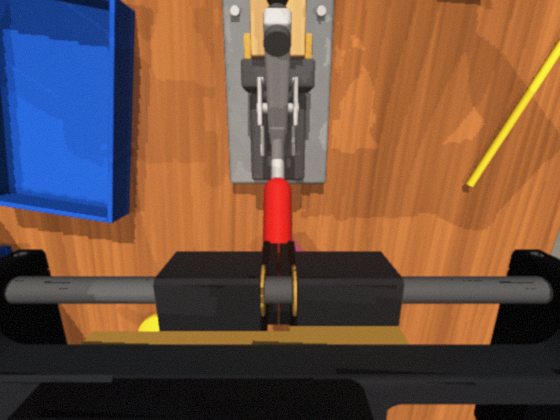

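The red handle lies back at (277,210), so the clamp has swung open. I rise, move over the rail and open the jaws.

Call:
{"method": "arm_command", "body": {
  "commands": [
    {"translation":[0,0,-0.8],"dr":[0,0,0],"jaw":1},
    {"translation":[0,0,-0.9],"dr":[0,0,0],"jaw":1},
    {"translation":[0.4,0,-0.9],"dr":[0,0,0],"jaw":1},
    {"translation":[0.8,0,-0.6],"dr":[0,0,0],"jaw":0.5},
    {"translation":[0.9,0,0],"dr":[0,0,0],"jaw":0},
    {"translation":[0.9,0,0],"dr":[0,0,0],"jaw":0},
    {"translation":[0.9,0,0],"dr":[0,0,0],"jaw":0},
    {"translation":[0.9,0,0],"dr":[0,0,0],"jaw":0},
    {"translation":[0.9,0,0],"dr":[0,0,0],"jaw":0},
    {"translation":[0.9,0,0],"dr":[0,0,0],"jaw":0},
    {"translation":[0.9,0,0],"dr":[0,0,0],"jaw":0},
    {"translation":[0,0,0],"dr":[0,0,0],"jaw":0}
  ]
}}

```text
time_s: 11.93
position: [0.6141, -0.0536, 0.2432]
tcp_rot: [[-0.07, 0.998, -0.0], [0.998, 0.07, 0.002], [0.002, -0.0, -1.0]]
force: [-0.4, 0.1, 0.6]
opening: 0.598
```

```bash
python3 g.py 0.6137 -0.0544 0.035; python3 w.py w10; python3 - <<'E'
from h import *
p,d=capture("side"); np.savez("side10.npz",p=p,d=d); cv2.imwrite("pics/s10.png",cv2.resize(p[130:310,180:340],None,fx=3.3,fy=3.3,interpolation=cv2.INTER_CUBIC)[:,:,::-1])
E
```

```text
t 11.9333 p [ 0.6141 -0.0536  0.2432] phi 93.99 zax [-0.     0.002 -1.   ] F [-0.4  0.1  0.6] op 0.598 units [-0.05 -0.02  8.33]
```

View pics/w10.png

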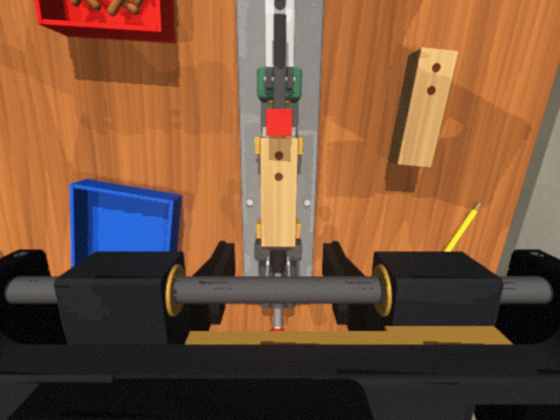

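View pics/s10.png

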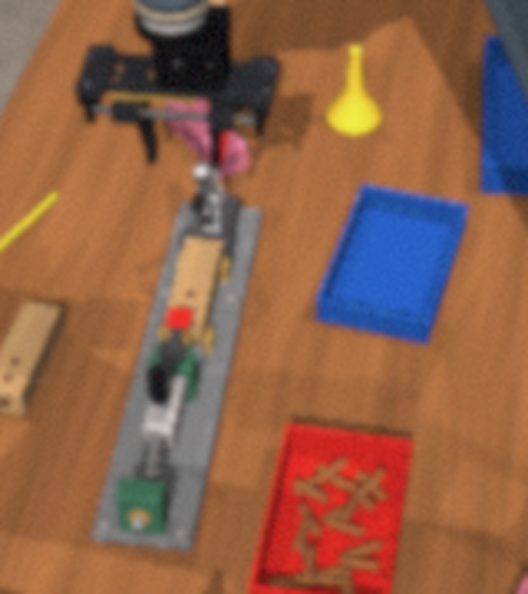

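Both pictures show the clamp open and the rail clear, with its top at (279,190) in the wrist view. I'll measure the rail and the tray.

```bash
python3 - <<'E'
from h import *
def rep(n,q):
    r=cv2.minAreaRect(q[:,:2].astype(np.float32)); print(n,len(q),np.round(r[0],4),np.round(r[1],4),round(r[2],1),"z",np.round(np.percentile(q[:,2],[3,50,97]),4))
z=np.load("w10.npz");p,W=z['p'],z['W']
v,u=np.mgrid[:420,:560]
m=(abs(W[...,2]-0.063)<.005)&(u>255)&(u<305)&(v>130)&(v<250)
hsv=cv2.cvtColor(p,cv2.COLOR_RGB2HSV).astype(int)
m&=(hsv[...,0]>8)&(hsv[...,0]<25)&(hsv[...,1]>60); rep("rail",W[m])
for f in ("top5","side10","top0","w8"):
    if f=="w8": z=np.load("w8.npz");p,W=z['p'],z['W']
    else: p,d,W=cloud(f[:-1] if f!="side10" else "side",f+".npz")
    hsv=cv2.cvtColor(p,cv2.COLOR_RGB2HSV).astype(int)
    m=(hsv[...,0]>100)&(hsv[...,0]<128)&(hsv[...,1]>120)&(abs(W[...,0]-.41)<.1)&(abs(W[...,1]+.17)<.135)&(abs(W[...,2]-.034)<.006)
    rep(f,W[m])
E
```

```text
rail 3908 [ 0.614  -0.0548] [0.0421 0.1295] 3.7 z [0.0607 0.0621 0.0635]
top5 288 [ 0.4084 -0.1693] [0.2003 0.1308] 84.1 z [0.0285 0.034  0.0395]
side10 176 [ 0.4061 -0.1672] [0.205  0.1272] 84.0 z [0.0284 0.0337 0.0389]
top0 221 [ 0.4083 -0.1689] [0.1999 0.1305] 83.9 z [0.0288 0.0342 0.0388]
w8 2794 [ 0.4069 -0.1702] [0.2003 0.1313] 83.9 z [0.0286 0.0339 0.0355]
```

Call:
{"method": "arm_command", "body": {
  "commands": [
    {"translation":[-0.05,0,0.9],"dr":[0,0,0],"jaw":0},
    {"translation":[0,0,0.9],"dr":[0,0,0],"jaw":0},
    {"translation":[0,0,0.9],"dr":[0,0,0],"jaw":0},
    {"translation":[0,0,0.9],"dr":[0,0,0],"jaw":0},
    {"translation":[0,0,0.9],"dr":[0,0,0],"jaw":0},
    {"translation":[0,0,0.9],"dr":[0,0,0],"jaw":0},
    {"translation":[0,0,0.8],"dr":[0,0,0],"jaw":0},
    {"translation":[0,0,0.6],"dr":[0,0,0],"jaw":0},
    {"translation":[0,0,0.5],"dr":[0,0,0],"jaw":0},
    {"translation":[0,0,0.5],"dr":[0,0,0],"jaw":0},
    {"translation":[0,0,0.4],"dr":[0,0,0],"jaw":0},
    {"translation":[0,0,0],"dr":[0,0,0],"jaw":0}
  ]
}}

```text
time_s: 13.03
position: [0.614, -0.0598, 0.0356]
tcp_rot: [[-0.065, 0.998, -0.003], [0.998, 0.065, 0.001], [0.001, -0.003, -1.0]]
force: [-0.2, 0.6, 0.4]
opening: 1.004
```

```bash
python3 g.py 0.614 -0.0548 0.034
```

```text
t 13.0333 p [ 0.614  -0.0598  0.0356] phi 93.72 zax [-0.003  0.001 -1.   ] F [-0.2  0.6  0.4] op 1.004 units [0.2  0.01 0.06]
```

Call:
{"method": "arm_command", "body": {
  "commands": [
    {"translation":[0.15,0,0.05],"dr":[0,0,0],"jaw":0.3},
    {"translation":[0,0,0],"dr":[0,0,0],"jaw":0.6},
    {"translation":[0,0,0],"dr":[0,0,0],"jaw":1},
    {"translation":[0,0,0],"dr":[0,0,0],"jaw":1},
    {"translation":[0,0,0],"dr":[0,0,0],"jaw":1},
    {"translation":[0,0,0],"dr":[0,0,0],"jaw":1},
    {"translation":[0,0,0],"dr":[0,0,0],"jaw":1},
    {"translation":[0,0,0],"dr":[0,0,0],"jaw":1},
    {"translation":[0,0,0],"dr":[0,0,0],"jaw":1},
    {"translation":[0,0,0],"dr":[0,0,0],"jaw":1}
  ]
}}

```text
time_s: 13.87
position: [0.6146, -0.0559, 0.0365]
tcp_rot: [[-0.065, 0.998, -0.0], [0.998, 0.065, -0.0], [0.0, -0.0, -1.0]]
force: [0.3, 0.0, 1.9]
opening: 0.481
```

```bash
python3 g.py 0.614 -0.0548 0.15
```

```text
t 13.8667 p [ 0.6146 -0.0559  0.0365] phi 93.74 zax [-0. -0. -1.] F [0.3 0.  1.9] op 0.481 units [ 0.05 -0.02 -4.54]
```

Gripped at 41.8 mm. I lift straight up, then drift a little away from the paddle.

Call:
{"method": "arm_command", "body": {
  "commands": [
    {"translation":[0,0,-0.2],"dr":[0,0,0],"jaw":1},
    {"translation":[0,0,-0.3],"dr":[0,0,0],"jaw":1},
    {"translation":[0,0,-0.4],"dr":[0,0,0],"jaw":1},
    {"translation":[0,0,-0.4],"dr":[0,0,0],"jaw":1},
    {"translation":[-0.1,0,-0.4],"dr":[0,0,0],"jaw":1},
    {"translation":[-0.1,0,-0.5],"dr":[0,0,0],"jaw":1},
    {"translation":[0,0,-0.6],"dr":[0,0,0],"jaw":1},
    {"translation":[0,0,-0.6],"dr":[0,0,0],"jaw":1},
    {"translation":[0,0,-0.6],"dr":[0,0,0],"jaw":1},
    {"translation":[0,0,-0.6],"dr":[0,0,0],"jaw":1},
    {"translation":[0,0,-0.5],"dr":[0,0,0],"jaw":1},
    {"translation":[0,0,0],"dr":[0,0,0],"jaw":1}
  ]
}}

```text
time_s: 14.87
position: [0.6158, -0.0597, 0.1668]
tcp_rot: [[-0.064, 0.998, 0.003], [0.998, 0.064, 0.002], [0.002, 0.004, -1.0]]
force: [0.7, 5.3, 0.3]
opening: 0.482
```

```bash
python3 g.py 0.4075 -0.1695 0.16; python3 w.py w11
```

```text
t 14.8667 p [ 0.6158 -0.0597  0.1668] phi 93.69 zax [ 0.003  0.002 -1.   ] F [0.7 5.3 0.3] op 0.482 units [-3.84 -8.6   0.24]
```

View pics/w11.png

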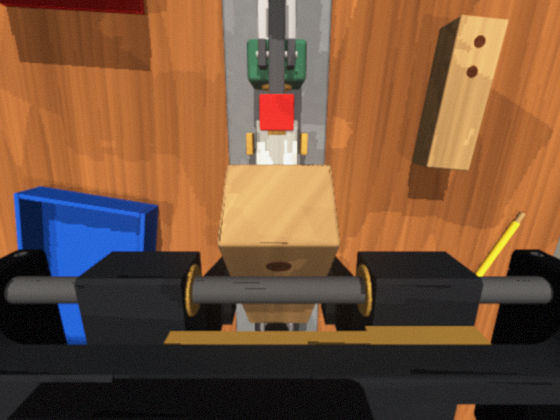

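The rail has tilted in the grip: its end face at (278,205) points up at the camera. The rear end probably caught under the clamp's opened spindle, as there is 5 N along y. I'll measure the tilt and look from the side.

```bash
python3 - <<'E'
from h import *
z=np.load("w11.npz");p,W=z['p'],z['W']
for n,(a,b,c,d) in {"endface":(172,235,232,328),"top":(248,315,245,320)}.items():
    q=W[a:b,c:d].reshape(-1,3); q=q[np.isfinite(q[:,0])&(q[:,2]>.1)]
    c0=np.median(q,0); q=q[np.linalg.norm(q-c0,axis=1)<.04]
    c0=q.mean(0);_,s,vt=np.linalg.svd(q-c0,full_matrices=False); print(n,len(q),np.round(c0,4),"normal",np.round(vt[2],3),"rms",s[2]/len(q)**.5,"zr",np.round(np.percentile(q[:,2],[2,98]),4),"yr",np.round(np.percentile(q[:,1],[2,98]),4))
p,d=capture("side"); np.savez("side11.npz",p=p,d=d); cv2.imwrite("pics/s11.png",cv2.resize(p[100:280,180:340],None,fx=3.3,fy=3.3,interpolation=cv2.INTER_CUBIC)[:,:,::-1])
p,d=capture("top"); cv2.imwrite("pics/t11.png",cv2.resize(p[130:270,220:400],None,fx=4,fy=4)[:,:,::-1])
E
```

```text
endface 6028 [ 0.6127 -0.0105  0.2165] normal [ 0.051 -0.739 -0.671] rms 0.0005076650558810054 zr [0.2062 0.226 ] yr [-0.0192 -0.0011]
top 4179 [ 0.6148 -0.0313  0.2317] normal [ 0.062 -0.971  0.233] rms 0.003782174971557966 zr [0.2094 0.2464] yr [-0.0435 -0.0242]
```

View pics/s11.png

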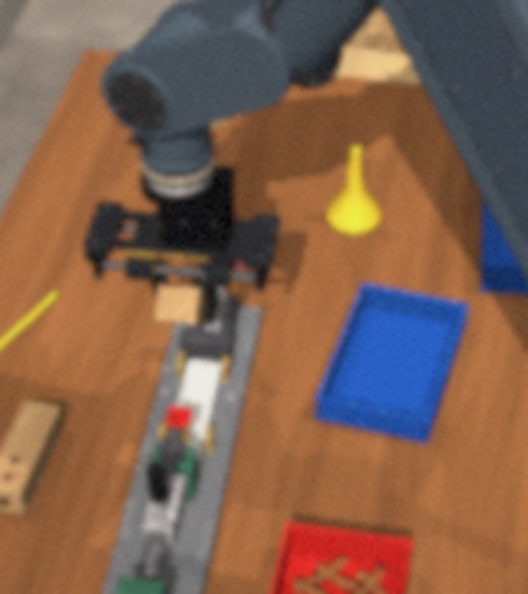

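View pics/t11.png

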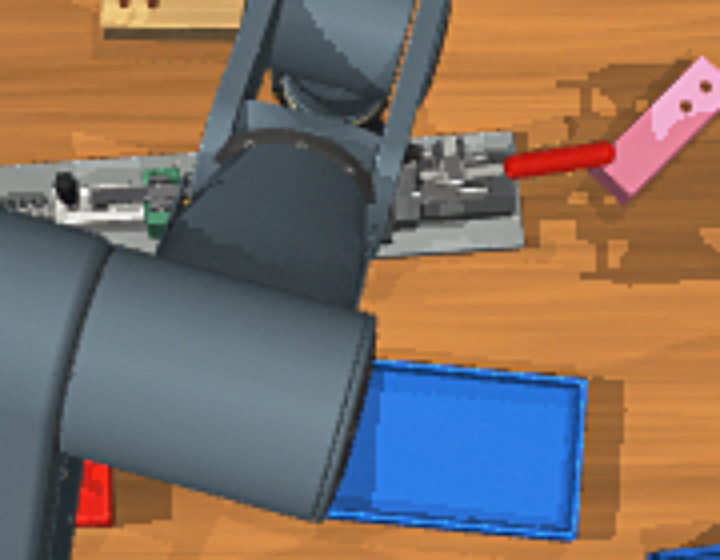

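The rail is pitched about 42 deg nose-up about the grip; its rear end touches the opened clamp pad. The grip is still firm (opening 0.482). I'll free it by going +y, rise and move sideways. In the tray I'll let the low end meet the floor and lay the rail level.

Call:
{"method": "arm_command", "body": {
  "commands": [
    {"translation":[0.3,0,0],"dr":[0,0,0],"jaw":1},
    {"translation":[0.3,0,0],"dr":[0,0,0],"jaw":1},
    {"translation":[0.2,0,-0.2],"dr":[0,0,0],"jaw":1},
    {"translation":[0,0,-0.3],"dr":[0,0,0],"jaw":1},
    {"translation":[0,-0.2,-0.3],"dr":[0,0,0],"jaw":1},
    {"translation":[0,-0.5,-0.2],"dr":[0,0,0],"jaw":1},
    {"translation":[0,-0.7,0],"dr":[0,0,0],"jaw":1},
    {"translation":[0,-0.7,0],"dr":[0,0,0],"jaw":1},
    {"translation":[0,-0.7,0],"dr":[0,0,0],"jaw":1},
    {"translation":[0,-0.6,0],"dr":[0,0,0],"jaw":1},
    {"translation":[0,0,0],"dr":[0,0,0],"jaw":1}
  ]
}}

```text
time_s: 15.93
position: [0.5254, -0.0463, 0.1894]
tcp_rot: [[-0.065, 0.998, -0.003], [0.998, 0.065, 0.0], [0.0, -0.003, -1.0]]
force: [0.3, 0.1, -2.2]
opening: 0.481
```

```bash
python3 g.py 0.4075 -0.1695 0.16; python3 w.py w12; python3 - <<'E'
from h import *
z=np.load("w12.npz");W=z['W']
q=W[150:240,215:340].reshape(-1,3); q=q[np.isfinite(q[:,0])&(q[:,2]>.12)]
c0=np.median(q,0); q=q[np.linalg.norm(q-c0,axis=1)<.02]; c0=q.mean(0);_,s,vt=np.linalg.svd(q-c0,full_matrices=False); print(len(q),np.round(c0,4),np.round(vt[2],3))
p,d=capture("side"); np.savez("side12.npz",p=p,d=d); cv2.imwrite("pics/s12.png",cv2.resize(p[100:320,180:360],None,fx=2.7,fy=2.7,interpolation=cv2.INTER_CUBIC)[:,:,::-1])
E
```

```text
t 15.9333 p [ 0.5254 -0.0463  0.1894] phi 93.73 zax [-0.003  0.    -1.   ] F [ 0.3  0.1 -2.2] op 0.481 units [-4.61 -5.02  1.19]
7137 [0.5223 0.0028 0.2392] [-0.046  0.741  0.67 ]
```

View pics/w12.png

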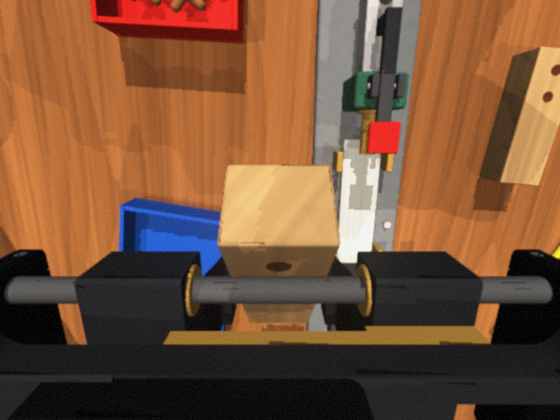

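View pics/s12.png

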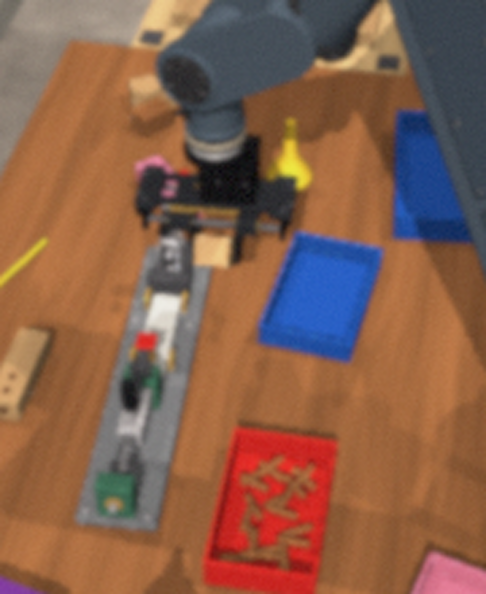

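The rail is free and hangs firmly at the same pitch. Now I move over the tray and turn 10 deg to line up with it.

Call:
{"method": "arm_command", "body": {
  "commands": [
    {"translation":[-0.3,-0.4,0],"dr":[0,0,0.2],"jaw":1},
    {"translation":[-0.6,-0.7,0],"dr":[0,0,0.2],"jaw":1},
    {"translation":[-0.7,-0.7,0],"dr":[0,0,0.2],"jaw":1},
    {"translation":[-0.7,-0.7,0],"dr":[0,0,0.2],"jaw":1},
    {"translation":[-0.7,-0.7,0],"dr":[0,0,0.2],"jaw":1},
    {"translation":[-0.7,-0.7,0.1],"dr":[0,0,0.2],"jaw":1},
    {"translation":[-0.6,-0.6,0.2],"dr":[0,0,0.2],"jaw":1},
    {"translation":[-0.3,-0.4,0.3],"dr":[0,0,0.2],"jaw":1},
    {"translation":[0,0,0.2],"dr":[0,0,0],"jaw":1},
    {"translation":[0,0,0],"dr":[0,0,0],"jaw":1}
  ]
}}

```text
time_s: 16.87
position: [0.4054, -0.1612, 0.1682]
tcp_rot: [[0.104, 0.995, -0.001], [0.995, -0.104, 0.001], [0.001, -0.001, -1.0]]
force: [0.2, -0.1, -2.0]
opening: 0.479
```

```bash
python3 g.py 0.408 -0.1695 0.08
```

```text
t 16.8667 p [ 0.4054 -0.1612  0.1682] phi 84.03 zax [-0.001  0.001 -1.   ] F [ 0.2 -0.1 -2. ] op 0.479 units [-0.32  0.14  3.53]
```

Call:
{"method": "arm_command", "body": {
  "commands": [
    {"translation":[-0.3,0.1,0.5],"dr":[0,0,0],"jaw":1},
    {"translation":[0,0,0.6],"dr":[0,0,0],"jaw":1},
    {"translation":[0,0,0.6],"dr":[0,0,0],"jaw":1},
    {"translation":[0,0,0.6],"dr":[0,0,0],"jaw":1},
    {"translation":[0,0,0.6],"dr":[0,0,0],"jaw":1},
    {"translation":[0,0,0.5],"dr":[0,0,0],"jaw":1},
    {"translation":[0,0,0.3],"dr":[0,0,0],"jaw":1},
    {"translation":[0,0,0],"dr":[0,0,0],"jaw":1}
  ]
}}

```text
time_s: 17.53
position: [0.4079, -0.1679, 0.0752]
tcp_rot: [[0.101, 0.995, -0.001], [0.995, -0.101, 0.001], [0.001, -0.001, -1.0]]
force: [-0.6, 0.4, -2.3]
opening: 0.48
```

```bash
python3 g.py 0.408 -0.1695 0.02; python3 w.py w13
```

```text
t 17.5333 p [ 0.4079 -0.1679  0.0752] phi 84.21 zax [-0.001  0.001 -1.   ] F [-0.6  0.4 -2.3] op 0.48 units [-0.07  0.02  2.21]
```

View pics/w13.png

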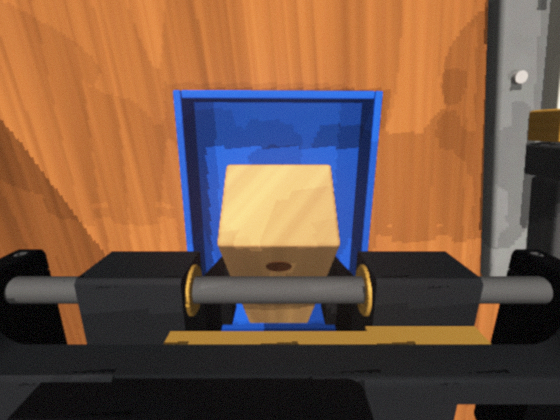

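The rail is centred in the tray, with its end face at (278,205) between the walls at x 200 and 360. I lower it slowly so the low end meets the floor.

Call:
{"method": "arm_command", "body": {
  "commands": [
    {"translation":[0,0,0.25],"dr":[0,0,0],"jaw":1},
    {"translation":[0,0,0.25],"dr":[0,0,0],"jaw":1},
    {"translation":[0,0,0.2],"dr":[0,0,0],"jaw":1},
    {"translation":[0,0,0.2],"dr":[0,0,0],"jaw":1},
    {"translation":[0,0,0.1],"dr":[0,0,0],"jaw":1},
    {"translation":[0,0,0],"dr":[0,0,0],"jaw":1}
  ]
}}

```text
time_s: 18.08
position: [0.4076, -0.167, 0.0521]
tcp_rot: [[0.103, 0.995, 0.001], [0.995, -0.103, 0.001], [0.001, 0.001, -1.0]]
force: [2.1, 6.8, 11.6]
opening: 0.482
```

```bash
python3 g.py 0.408 -0.1695 0.02
```

```text
t 18.0833 p [ 0.4076 -0.167   0.0521] phi 84.09 zax [ 0.001  0.001 -1.   ] F [ 2.1  6.8 11.6] op 0.482 units [-0.1   0.02  1.28]
```

Call:
{"method": "arm_command", "body": {
  "commands": [
    {"translation":[0,0,0.15],"dr":[0,0,0],"jaw":1},
    {"translation":[0,0,0.15],"dr":[0,0,0],"jaw":1},
    {"translation":[0,0,0.15],"dr":[0,0,0],"jaw":1},
    {"translation":[0,0,0.1],"dr":[0,0,0],"jaw":1},
    {"translation":[0,0,0],"dr":[0,0,0],"jaw":1}
  ]
}}

```text
time_s: 18.5
position: [0.4069, -0.1671, 0.0379]
tcp_rot: [[0.102, 0.995, -0.001], [0.995, -0.102, 0.001], [0.001, -0.001, -1.0]]
force: [0.6, 4.7, 7.9]
opening: 0.48
```

```bash
python3 g.py 0.408 -0.1695 0.02; python3 w.py w14
```

```text
t 18.5 p [ 0.4069 -0.1671  0.0379] phi 84.14 zax [-0.001  0.001 -1.   ] F [0.6 4.7 7.9] op 0.48 units [-0.09  0.05  0.72]
```

View pics/w14.png

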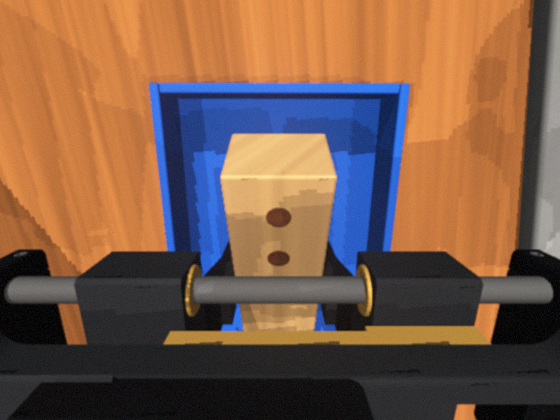

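The rail is levelling as planned; both dowel holes now show on top at (278,217) and (278,258). I continue down.

Call:
{"method": "arm_command", "body": {
  "commands": [
    {"translation":[0,0,0.15],"dr":[0,0,0],"jaw":1},
    {"translation":[0,0,0.15],"dr":[0,0,0],"jaw":1},
    {"translation":[0,0,0.15],"dr":[0,0,0],"jaw":1},
    {"translation":[0,0,0.15],"dr":[0,0,0],"jaw":1},
    {"translation":[0,0,0],"dr":[0,0,0],"jaw":1}
  ]
}}

```text
time_s: 18.97
position: [0.4071, -0.1676, 0.0225]
tcp_rot: [[0.102, 0.995, -0.001], [0.995, -0.102, 0.001], [0.001, -0.001, -1.0]]
force: [0.2, 1.3, 2.4]
opening: 0.483
```

```bash
python3 g.py 0.408 -0.1695 0.016; python3 w.py w15; python3 - <<'E'
from h import *
W=np.load("w15.npz")['W']
q=W[190:240,240:318].reshape(-1,3);q=q[np.isfinite(q[:,0])];c0=np.median(q,0);q=q[abs(q[:,2]-c0[2])<.012]
c0=q.mean(0);_,s,vt=np.linalg.svd(q-c0,full_matrices=False); print(len(q),np.round(c0,4),np.round(vt[2],3))
E
```

```text
t 18.9667 p [ 0.4071 -0.1676  0.0225] phi 84.15 zax [-0.001  0.001 -1.   ] F [0.2 1.3 2.4] op 0.483 units [-0.07  0.04  0.26]
3886 [ 0.4109 -0.1294  0.0518] [-0.011 -0.123  0.992]
```

View pics/w15.png

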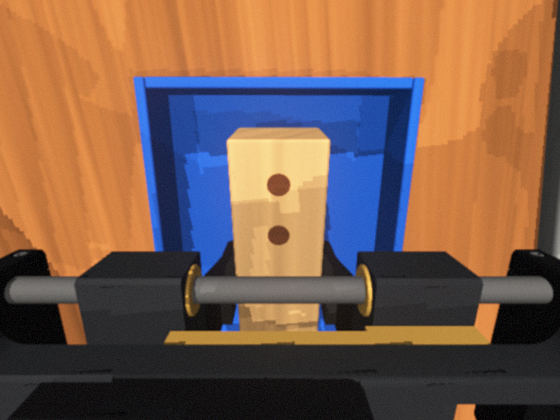

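The pitch is down to about 7 deg. I go down 5 mm more, then open partway.

Call:
{"method": "arm_command", "body": {
  "commands": [
    {"translation":[0,0,0.1],"dr":[0,0,0],"jaw":1},
    {"translation":[0,0,0.1],"dr":[0,0,0],"jaw":1},
    {"translation":[0,0,0],"dr":[0,0,0],"jaw":1},
    {"translation":[0,0,0],"dr":[0,0,0],"jaw":0.3},
    {"translation":[0,0,0],"dr":[0,0,0],"jaw":0.3},
    {"translation":[0,0,0],"dr":[0,0,0],"jaw":0.3},
    {"translation":[0,0,0],"dr":[0,0,0],"jaw":0.3},
    {"translation":[0,0,0],"dr":[0,0,0],"jaw":0.3}
  ]
}}

```text
time_s: 19.68
position: [0.4075, -0.1685, 0.0175]
tcp_rot: [[0.102, 0.995, 0.0], [0.995, -0.102, -0.0], [-0.0, 0.0, -1.0]]
force: [0.5, 0.8, -0.1]
opening: 0.68
```

```bash
python3 g.py 0.408 -0.1695 0.016
```

```text
t 19.6833 p [ 0.4075 -0.1685  0.0175] phi 84.14 zax [ 0. -0. -1.] F [ 0.5  0.8 -0.1] op 0.68 units [-0.04  0.02  0.06]
```

Released. I rise straight up.

Call:
{"method": "arm_command", "body": {
  "commands": [
    {"translation":[0,0,-0.3],"dr":[0,0,0],"jaw":0.3},
    {"translation":[0,0,-0.5],"dr":[0,0,0],"jaw":0.3},
    {"translation":[0,0,-0.8],"dr":[0,0,0],"jaw":0.3},
    {"translation":[0,0,-0.9],"dr":[0,0,0],"jaw":0.3},
    {"translation":[0,0,-0.9],"dr":[0,0,0],"jaw":0.3},
    {"translation":[0,0,-0.9],"dr":[0,0,0],"jaw":0.3},
    {"translation":[0,0,-0.9],"dr":[0,0,0],"jaw":0.3},
    {"translation":[0,0,-0.9],"dr":[0,0,0],"jaw":0.3},
    {"translation":[0,0,-0.9],"dr":[0,0,0],"jaw":0.3},
    {"translation":[-0.6,0,-0.9],"dr":[0,0,0],"jaw":0.3},
    {"translation":[-0.8,0,-0.6],"dr":[0,0,0],"jaw":0.3},
    {"translation":[-0.5,0,0],"dr":[0,0,0],"jaw":0.3}
  ]
}}

```text
time_s: 20.68
position: [0.4041, -0.218, 0.2337]
tcp_rot: [[0.102, 0.995, 0.006], [0.995, -0.102, -0.006], [-0.006, 0.007, -1.0]]
force: [1.3, -1.0, 0.4]
opening: 0.701
```

```bash
python3 g.py 0.408 -0.1695 0.016; python3 w.py w16; python3 - <<'E'
from h import *
z=np.load("w16.npz");W=z['W'];p=z['p']
hsv=cv2.cvtColor(p,cv2.COLOR_RGB2HSV).astype(int)
m=(hsv[...,0]>8)&(hsv[...,0]<28)&(abs(W[...,0]-.408)<.06)&(abs(W[...,1]+.17)<.095)&(W[...,2]>.03)&(W[...,2]<.06)
q=W[m];r=cv2.minAreaRect(q[:,:2].astype(np.float32));print(len(q),np.round(r[0],4),np.round(r[1],4),r[2],np.percentile(q[:,2],[2,50,98]))
p,d=capture("side"); cv2.imwrite("pics/s16.png",cv2.resize(p[110:370,130:370],None,fx=2.2,fy=2.2,interpolation=cv2.INTER_CUBIC)[:,:,::-1])
p,d=capture("top"); cv2.imwrite("pics/t16.png",cv2.resize(p[110:270,120:440],None,fx=2.4,fy=2.4)[:,:,::-1])
E
```

```text
t 20.6833 p [ 0.4041 -0.218   0.2337] phi 84.17 zax [ 0.006 -0.006 -1.   ] F [ 1.3 -1.   0.4] op 0.701 units [ 1.99 -0.1   8.7 ]
4096 [ 0.408  -0.1581] [0.1294 0.0414] 84.20277404785156 [0.03860101 0.04022188 0.04180974]
```

View pics/w16.png

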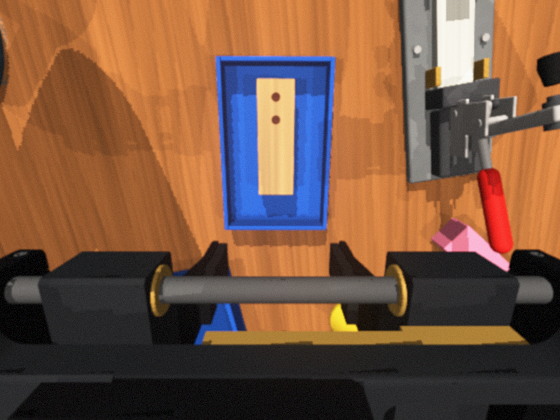

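View pics/s16.png

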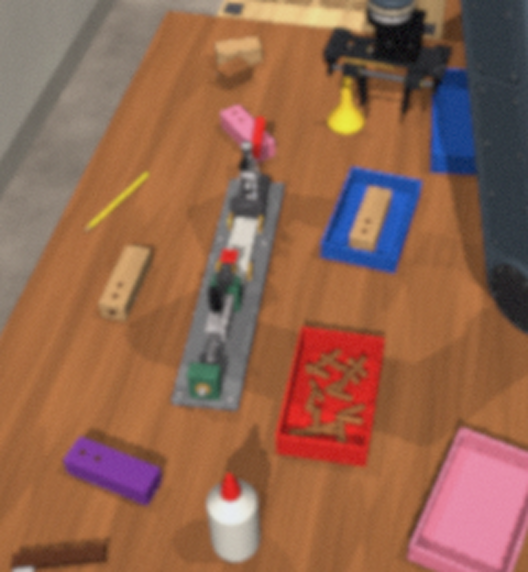

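View pics/t16.png

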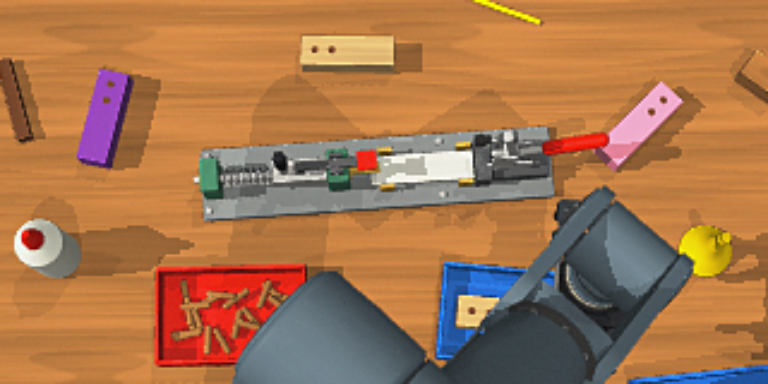

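The rail lies flat in the tray: its top is 40 mm high all over, and its centre is about 11 mm from the tray's. The clamp is open, and the bottle, cone and stamped rail are where they were. I settle briefly, then hand in.

Call:
{"method": "arm_command", "body": {
  "commands": [
    {"translation":[0,0,0],"dr":[0,0,0],"jaw":0.3},
    {"translation":[0,0,0],"dr":[0,0,0],"jaw":0.3},
    {"translation":[0,0,0],"dr":[0,0,0],"jaw":0.3},
    {"translation":[0,0,0],"dr":[0,0,0],"jaw":0.3}
  ]
}}

```text
time_s: 21.17
position: [0.4022, -0.2146, 0.2293]
tcp_rot: [[0.101, 0.995, -0.001], [0.995, -0.101, 0.002], [0.001, -0.002, -1.0]]
force: [-0.3, -1.2, -0.2]
opening: 0.694
```

```bash
python3 -c "
from rig import *
print(hand_in())"
```

```text
the job is handed in; nothing more can be done
None
```

The rail is stamped and lying flat in the blue tray, the clamp is open, and I handed the job in at about 21 s; no verdict is reported.

- **Stamping:** I drew the striker back until the sear held it with the handle untouched, then fired it with the paddle while the rail was clamped. The camera showed the handle resting about 35 mm back while cocked and forward again after firing.
- **Clamp and rail:** I pushed the clamp handle over to open it, then lifted the rail out.
- **What went wrong:** During the lift the rail's rear end apparently caught on the opened clamp pad, and the rail pitched about 42° in the grip. I freed it and lowered it into the tray so its low end met the floor and levelled it, then released it.
- **Last checks:** The rail's top is level at about 40 mm high, with its centre about 11 mm from the tray's. The gripper is clear of everything. The bottle, cone and already-stamped rail look unmoved in the pictures.
- **Not measured:** I judged the final clamp angle and the striker's forward position from the pictures only.

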